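Take up the play in an assembly-line clamp with brass spacers

ROBOT

A 6-joint arm with a two-finger parallel gripper is mounted at the origin on the work surface. World frame = base frame: x ahead of the robot, y to its left, z up, the work surface at z = 0. Lengths are in mm, angles in rad, forces in N, time in s.
With the tool pointing down it reaches from about 400 to 925 mm from the base axis. Payload 12.5 kg.
Tool frame: the origin (TCP) lies on the mounting face of the last link; the fingertips stand 190 mm ahead of it and the grasp point (between the pads) lies 171 mm ahead of it (env.tcp_to_tips is the distance from the TCP to the fingertips, in mm); x points along the fingers, y is the direction in which the jaws open and shut, and the axes are right-handed (so a half turn about x gives the same grasp; the last joint's range is limited). The gripper opens to 95 mm and grips with 3 to 60 N. Pads are 20 mm wide; open, the fingers measure 119 mm over their backs; the gripper's body (75 mm by 180 mm) begins 59 mm behind the grasp point.
Start: joints at [1.243, 0.491, 1.559, -0, 1.092, -0.106], TCP at [137.467, 609.695, 404.761] pointing down, gripper open.
Joint ranges: [-3.1, 3.1], [-0.84, 2.19], [0.05, 2.79], [-1.13, 4.28], [0.06, 2.93], [-2.69, 2.69]. Speed limits (rad/s): [2.22, 2.22, 2.79, 3.14, 3.14, 3.14].

INTERFACE

Orientations are given as [roll, pitch, yaw] about the fixed x, y, z axes, in that order (R = Rz(yaw) Ry(pitch) Rx(roll)).
In Python, from cell import monitor, cams, job, env gives the robot as it stands. The module is installed in compiled form; this text tells all that it offers.
- The arm moves only by the tool apply_moves, never from a script. Its argument "series" is a list of rows, each a list of 3 entries, a list of its own where there are three numbers: the closure, from -1 (fully open) to 1 (shut), so that 0 is half open, then the shift along the tool's x, y, z in cm, then the turn about the tool's x in rad. A call has 1 to 20 rows; each row is the pose to reach, as a shift and turn from the pose commanded when the call began, along the tool's axes at that moment; what a row does not reach only later rows make up. A row lasts 1/8 s, in which the tool goes at most 62.5 mm and 10.7 degrees, less where a joint would pass 70% of its speed; a pose out of reach is approached as far as the arm can. A call with a gripper value outside its range is refused whole. The fingers move at their own pace and stop on an object; the grip force is fixed at half the most. Time passes only in rows, so rows that repeat a pose let the fingers close. It gives the time, the measured TCP pose, the force and the opening at its end, in the units of the state.
- monitor.state(): the state, without advancing time (a new reading comes with each control period).
- cams.read_camera(name): name is "side" or "top" or "wrist"; returns a dict with "image" (480x640x3 uint8, red, green, blue), "fx", "fy", "cx", "cy" (pixels), "position" and "orientation" of the camera in the world. Camera axes: x right, y down, z forward; pixel columns grow to the right and rows downward; lengths in mm; the calibration is good to about 2 mm. A picture is of the moment at which its call begins. There is no depth.
- job.job_done(): hands the job in, once; it reports no verdict.
The state is a dict: "t": time; "joints": joint angles; "qvel": joint speeds; "tau": joint torques, N m; "eef_pos": TCP position; "tcp_rot": TCP orientation; "ft_force": force on the tool from outside, world axes, zero at the start; "moment": the same for the moment, N m; "opening": opening from 0.0 (shut) to 1.0 (fully open).
Only numpy, scipy, OpenCV 4.12 (cv2) and the standard library are available. Lean on these libraries where they do the work, as an engineer would, in place of code of your own. Each camera call takes 0.05 s, during which the arm holds its last target. There are 200 camera calls.

TASK

Take up the gap in the little clamp with the brass spacers: stand them upright side by side in the middle of the gap between the blue jaw and the dark stop, adding spacers until the jaw can be pushed up snug (a narrow gap takes one, a wide one both). Leave the jaw pushed up with no play.

Things in the scene. Friction and masses are not known exactly. Their poses are not given: they have to be found in the camera images.
- spacer_a_mid (a point): Brass spacer plate, 20 mm thick (its x), 46 mm wide (its y), 44 mm tall (its z), about 0.3 kg, standing upright on the table. The point is its centre. Easily gripped across the 46 mm width. A red block (28 x 46 x 36 mm) and a grey one (32 x 46 x 44 mm), both plastic, stand near: not spacers.
- spacer_b_mid (a point): The second brass spacer, the same in size and axes. The point is its centre.
- jaw_face (a point): Centre of the front face of the blue sliding jaw (30 thick, 44 wide, 44 mm tall; point 22 mm up its face). x: level, towards the stop, the way it slides, at most 40 mm, from fully open at the start; z up. A red paddle 36 wide, 12 thick, 32 mm high stands on top, its back flush with the jaw's back, 30 mm behind this face. Needs 2 N plus the spacers' drag; stays where left.
- stop_face (a point): Centre of the fixed dark steel stop's face (block 24 thick, 44 wide, 44 mm tall; point 22 mm up), facing the jaw; axes as the jaw's. Both stand on a flat aluminium base plate, 200 x 100 mm, top 12 mm above the table, open either side of the gap. Gap between the faces at the start: 34 to 76 mm; up to 56 mm one spacer is enough, beyond that two are needed.

How it is judged:
By the outcome, as a careful person would: the job done as asked, in the order asked, and still so for the second after the job is handed in, with the robot touching nothing.
It also fails if it takes over 61 s, if anything falls off the work surface, if the arm or the gripper's body presses on something with over 40 N, if the wrist force passes 120 N, or if a joint passes its speed limit or range.

## Working session

There is one attempt and no reset: what is moved stays moved. The work goes in short steps, Python scripts to look and compute and a tool call to move; the robot and the scene stay as the last step left them, time stands still between calls to the robot, and variables do not carry over. Pictures are saved under pics/ and viewed, about 8 in all and at most 12, crops included, and the job is handed in when it is done.

Besides the shell and the picture viewer there is one more tool, called after "Call:" by a JSON object that holds its "name" and its "arguments", one argument or row to a line. apply_moves: Moves the arm, as the interface text tells. Its arguments: {"type":"object","properties":{"series":{"type":"array"}},"required":["series"]}

```bash
mkdir -p pics; python3 - <<'E'
from cell import monitor,cams
import cv2,pickle
print(monitor.state())
for n in("top","side"):
    d=cams.read_camera(n);cv2.imwrite(f"pics/{n}0.png",d["image"][:,:,::-1]);pickle.dump(d,open(f"{n}0.pkl","wb"))
    print(n,{k:v for k,v in d.items() if k!="image"})
E
```

```text
{'t': 0.0, 'joints': array([ 1.24340142e+00,  4.91570847e-01,  1.55946198e+00, -1.60550021e-06,
        1.09170807e+00, -1.05589099e-01]), 'qvel': array([-0.00068945, -0.00022312, -0.00120947, -0.00042232, -0.00167039,
        0.00036352]), 'tau': array([ 1.90468840e-03, -6.12632990e+01, -2.58190960e+01,  6.92763110e-02,
        4.80861089e-02, -1.13570204e-04]), 'eef_pos': array([137.45463575, 609.6615557 , 404.15029964]), 'tcp_rot': array([-1.67514536,  1.56964808, -1.89695043]), 'ft_force': array([ 0.02682551, -0.48457112, -0.63164096]), 'moment': array([ 0.00011689, -0.04299156,  0.00959595]), 'opening': 1.0004038998154159}
top {'fx': 452.028892823233, 'fy': 452.028892823233, 'cx': 314.5338531063118, 'cy': 243.49893113059537, 'position': array([423.19534588,   4.47967209, 856.72741575]), 'orientation': array([-3.01979219, -0.01323379, -1.58559314])}
side {'fx': 499.9637458823439, 'fy': 499.9637458823439, 'cx': 319.9494561899381, 'cy': 231.8516947691219, 'position': array([ 291.33892191, -709.31320891,  635.23272822]), 'orientation': array([-2.21918278, -0.01535752, -0.32573234])}
```

View pics/top0.png

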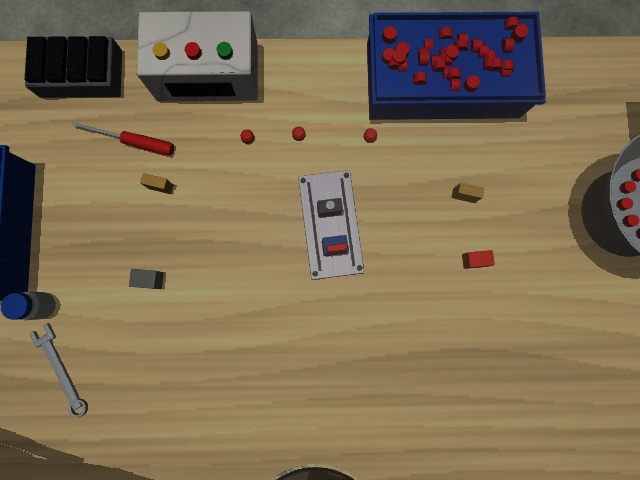

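View pics/side0.png

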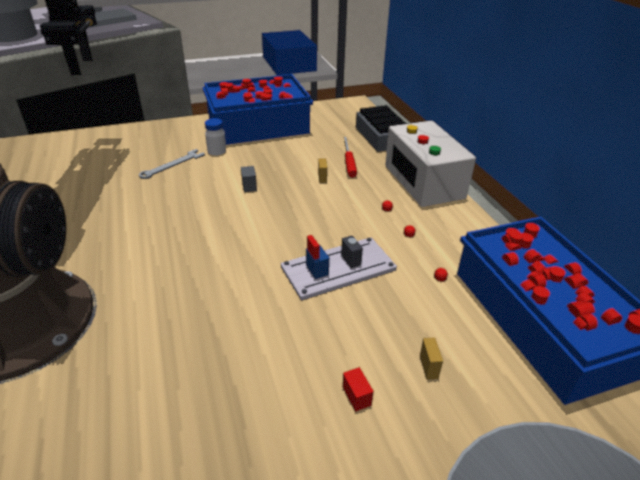

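Top view (image up = +x, left = +y): jaw about (335,243), stop (330,206), brass spacers at (155,183) and (468,191). The grey and red blocks are at (147,278) and (478,259). I'll enlarge these.

```bash
cat > h.py <<'E'
import numpy as np,cv2,pickle
from scipy.spatial.transform import Rotation as R
def ray(d,u,v,z):
    r=R.from_euler("xyz",d["orientation"]).as_matrix()@np.array([(u-d["cx"])/d["fx"],(v-d["cy"])/d["fy"],1])
    p=np.array(d["position"]);return p+r*(z-p[2])/r[2]
def proj(d,P):
    c=R.from_euler("xyz",d["orientation"]).as_matrix().T@(np.array(P)-d["position"])
    return d["cx"]+d["fx"]*c[0]/c[2],d["cy"]+d["fy"]*c[1]/c[2]
def crop(d,x,y,w,h,s):
    return cv2.resize(d["image"][y:y+h,x:x+w,::-1],None,fx=s,fy=s,interpolation=cv2.INTER_CUBIC)
E
python3 - <<'E'
from h import *
d=pickle.load(open("top0.pkl","rb"))
a=crop(d,290,165,80,120,5) #400x600
b=np.vstack([crop(d,130,165,50,37,8)[:296],crop(d,445,172,50,38,8)[:304]])
cv2.imwrite("pics/m1.png",np.hstack([a,b]))
E
```

```text
(no output)
```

View pics/m1.png

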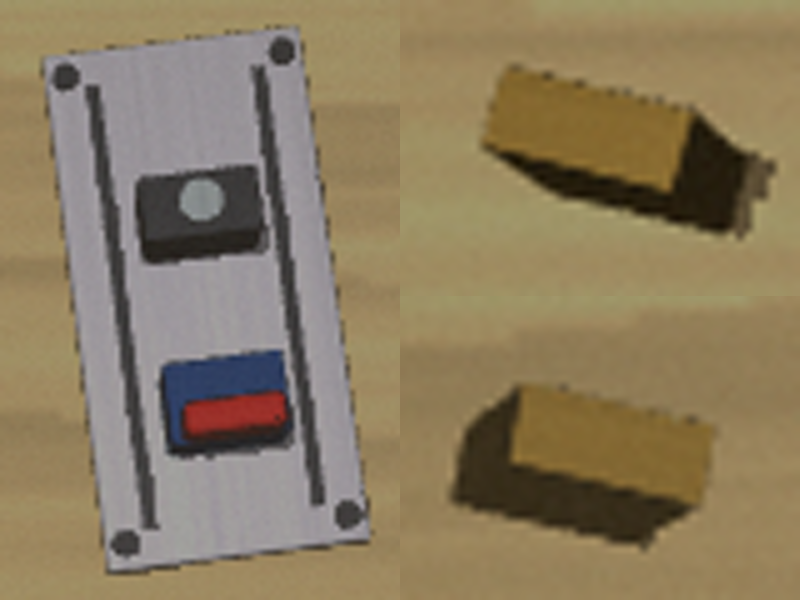

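```bash
python3 - <<'E'
from h import *
d=pickle.load(open("top0.pkl","rb"))
def q(n,pts,ox,oy,s,x0,y0,z):
    P=np.array([ray(d,(u-ox)/s+x0,(v-oy)/s+y0,z)[:2] for u,v in pts])
    e=np.roll(P,-1,0)-P
    print(n,P.round(1).tolist(),"c",P.mean(0).round(1),"L",np.linalg.norm(e,axis=1).round(1),"ang",np.degrees(np.arctan2(e[:,1],e[:,0])).round(1))
A=(0,0,5,290,165)
q("plate",[(42,57),(297,27),(369,540),(109,572)],*A,12)
q("stop",[(136,180),(260,165),(264,230),(142,240)],*A,56)
q("jaw",[(163,365),(282,352),(292,442),(173,452)],*A,56)
q("L",[(510,65),(693,107),(670,192),(482,148)],400,0,8,130,165,44)
q("R",[(520,385),(714,425),(698,505),(512,463)],400,296,8,445,172,44)
from cell import monitor
s=monitor.state();print(R.from_euler("xyz",s["tcp_rot"]).as_matrix().round(3))
E
```

```text
plate [[656.4, 20.8], [667.1, -77.4], [469.6, -99.6], [459.1, -2.1]] c [563.1 -39.6] L [ 98.7 198.8  98.  198.7] ang [ -83.8 -173.6   96.2    6.6]
stop [[598.3, -13.5], [603.3, -58.5], [579.4, -59.4], [576.3, -15.3]] c [589.3 -36.7] L [45.2 23.9 44.1 22.1] ang [ -83.7 -177.8   94.1    4.7]
jaw [[530.8, -22.1], [534.9, -64.8], [502.5, -67.6], [499.5, -25.2]] c [516.9 -44.9] L [42.9 32.5 42.6 31.4] ang [ -84.5 -175.    94.     5.5]
L [[656.9, 304.1], [646.5, 262.0], [626.6, 266.8], [637.4, 309.9]] c [641.9 285.7] L [43.3 20.5 44.5 20.3] ang [-103.8  166.6   75.9  -16.5]
R [[631.5, -278.5], [621.5, -323.0], [602.7, -318.1], [613.1, -275.6]] c [ 617.2 -298.8] L [45.6 19.4 43.8 18.6] ang [-102.6  165.5   76.3   -8.8]
[[-0.     0.22   0.976]
 [-0.001  0.976 -0.22 ]
 [-1.    -0.001 -0.   ]]
```

Lengths match the given sizes. The gap is about 45 mm, so one spacer is enough. The clamp is yawed about 6.4°, and the left spacer, about -14°, is nearest. I'll move above it for a close look.

Call:
{"name": "apply_moves", "arguments": {
  "series": [
    [-1, [7.4, -20.5, 56.4], 0.023],
    [-1, [7.4, -20.5, 56.4], 0.023],
    [-1, [7.4, -20.5, 56.4], 0.023],
    [-1, [7.4, -20.5, 56.4], 0.023],
    [-1, [7.4, -20.5, 56.4], 0.023],
    [-1, [7.4, -20.5, 56.4], 0.023],
    [-1, [7.4, -20.5, 56.4], 0.023],
    [-1, [7.4, -20.5, 56.4], 0.023],
    [-1, [7.4, -20.5, 56.4], 0.023],
    [-1, [7.4, -20.5, 56.4], 0.023],
    [-1, [7.4, -20.5, 56.4], 0.023],
    [-1, [7.4, -20.5, 56.4], 0.023],
    [-1, [7.4, -20.5, 56.4], 0.023],
    [-1, [7.4, -20.5, 56.4], 0.023]
  ]
}}

```text
t: 1.85
eef_pos: [641.9, 286.5, 331.2]
tcp_rot: [0.767, 1.57, 0.523]
ft_force: [-0.3, 0.1, -0.4]
opening: 1.0
```

```bash
cat > snap.py <<'E'
import sys
from h import *
from cell import monitor,cams
n=sys.argv[1]
s=monitor.state();d=cams.read_camera(sys.argv[2])
cv2.imwrite(f"pics/{n}.png",d["image"][:,:,::-1]);pickle.dump(d,open(n+".pkl","wb"))
print(s["t"],s["eef_pos"].round(1),s["ft_force"].round(2),s["opening"]);print(R.from_euler("xyz",s["tcp_rot"]).as_matrix().round(3))
print({k:v for k,v in d.items() if k!="image"})
E
python3 snap.py w1 wrist
```

```text
1.85 [641.9 286.5 331.2] [-0.29  0.14 -0.42] 0.9997854215692095
[[ 0.     0.241  0.97 ]
 [ 0.     0.97  -0.241]
 [-1.     0.     0.   ]]
{'fx': 402.0739299264706, 'fy': 402.0739299264706, 'cx': 318.01352417278963, 'cy': 238.34064670865766, 'position': array([573.22625811, 303.57719399, 310.84721919]), 'orientation': array([ 2.88560486e+00, -6.23373648e-04,  1.32859986e+00])}
```

View pics/w1.png

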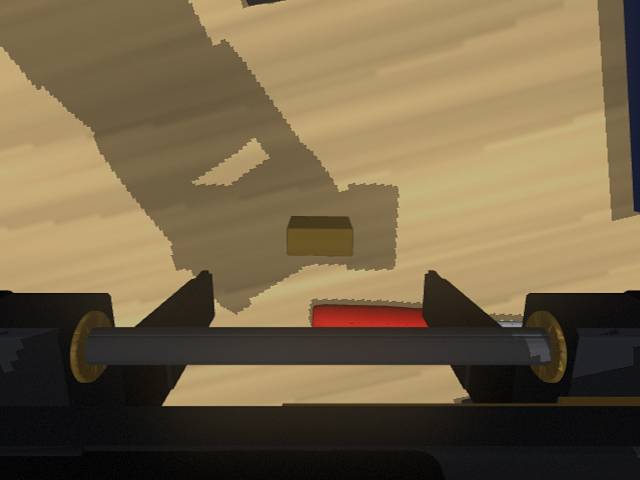

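Spacer top face in the wrist view: (287,229), (352,229), (352,255), (287,255), with the darker face towards the robot above it. The fingers straddle it.

```bash
python3 - <<'E'
from h import *
d=pickle.load(open("w1.pkl","rb"))
P=np.array([ray(d,u,v,44)[:2] for u,v in [(287,229),(352,229),(353,255),(287,255)]])
e=np.roll(P,-1,0)-P
print(P.round(1),P.mean(0),np.linalg.norm(e,axis=1),np.degrees(np.arctan2(e[:,1],e[:,0])))
dl=P.mean(0)-[641.9,286.5];print("tool y,z",dl@[.241,.97],dl@[.97,-.241])
g=crop(d,275,205,90,60,8);cv2.imwrite("pics/w1c.png",g)
E
```

```text
[[629.6 268. ]
 [640.2 311.1]
 [658.5 307.7]
 [647.5 263.2]] [643.95844862 287.50727709] [44.32283172 18.56040299 45.77484153 18.52969396] [  76.1146976   -10.5094511  -103.8877822   165.00434977]
tool y,z 1.4731448949424149 1.7539413814782048
```

Wrist and top views agree within 2 mm, and the yaw is aligned. Now descend, grip and lift.

Call:
{"name": "apply_moves", "arguments": {
  "series": [
    [-1, [4, 0.1, 0.1], 0],
    [-1, [8, 0.1, 0.1], 0],
    [-1, [11.5, 0.1, 0.1], 0],
    [-1, [13.4, 0.1, 0.1], 0],
    [-1, [13.4, 0.1, 0.1], 0],
    [-1, [13.4, 0.1, 0.1], 0],
    [1, [13.4, 0.1, 0.1], 0],
    [1, [13.4, 0.1, 0.1], 0],
    [1, [13.4, 0.1, 0.1], 0],
    [1, [13.4, 0.1, 0.1], 0],
    [1, [13.4, 0.1, 0.1], 0],
    [1, [13.4, 0.1, 0.1], 0],
    [1, [13.4, 0.1, 0.1], 0],
    [1, [13.4, 0.1, 0.1], 0]
  ]
}}

```text
t: 3.65
eef_pos: [643.8, 286.4, 196.7]
tcp_rot: [1.581, 1.571, 1.337]
ft_force: [0.2, 0.4, 1.0]
opening: 0.482
```

Gripped (45.8 mm). Lift and carry it over the gap, turned to the clamp's yaw.

Call:
{"name": "apply_moves", "arguments": {
  "series": [
    [1, [-3, 0, 0], 0],
    [1, [-8, 0, 0], 0],
    [1, [-12.3, 0, 0], 0],
    [1, [-12.3, -5, -0.1], -0.1],
    [1, [-12.3, -11, -0.2], -0.2],
    [1, [-12.3, -17, -0.4], -0.3],
    [1, [-12.3, -23, -0.5], -0.355],
    [1, [-12.3, -28.5, -0.6], -0.355],
    [1, [-12.3, -32, -0.7], -0.355],
    [1, [-12.3, -33.8, -0.7], -0.355],
    [1, [-12.3, -33.8, -0.7], -0.355],
    [1, [-12.3, -33.8, -0.7], -0.355],
    [1, [-12.3, -33.8, -0.7], -0.355]
  ]
}}

```text
t: 5.28
eef_pos: [555.3, -38.9, 319.6]
tcp_rot: [1.757, 1.571, 1.868]
ft_force: [0.7, -0.2, -2.8]
opening: 0.484
```

```bash
python3 snap.py w2 wrist
```

```text
5.275 [555.3 -38.9 319.6] [ 0.69 -0.24 -2.77] 0.484062955510827
[[-0.    -0.111  0.994]
 [ 0.     0.994  0.111]
 [-1.     0.    -0.   ]]
{'fx': 402.0739299264706, 'fy': 402.0739299264706, 'cx': 318.01352417278963, 'cy': 238.34064670865766, 'position': array([484.99233561, -46.68694985, 299.32332361]), 'orientation': array([ 2.88586093e+00, -2.44828433e-04,  1.68366600e+00])}
```

View pics/w2.png

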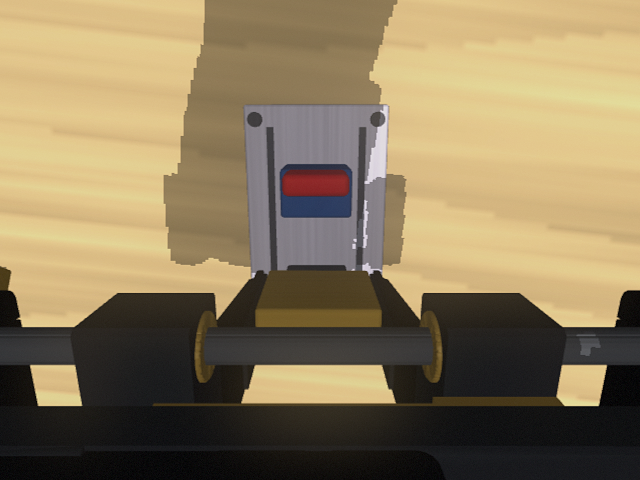

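Jaw top front edge is at row 217, columns 281–352. The stop's near top edge is at row ~266, columns 288–346, just above the held spacer, whose front face spans columns 257–381.

```bash
python3 - <<'E'
from h import *
d=pickle.load(open("w2.pkl","rb"))
y=np.array([-.111,.994]);z=np.array([.994,.111]);t=np.array([555.3,-38.9])
for n,u,v,h in [("jawL",281,217,56),("jawR",352,217,56),("stopL",288,266,56),("stopR",346,266,56),("plL",245,105,12),("plR",388,105,12),("spTopL",257,309,166),("spTopR",381,309,166),("spBotL",264,271,122),("spBotR",375,271,122)]:
    p=ray(d,u,v,h)[:2];print(n,p.round(1),"rel tcp tool y,z",((p-t)@y).round(1),((p-t)@z).round(1))
E
```

```text
jawL [537.2 -63.7] rel tcp tool y,z -22.6 -20.7
jawR [532.3 -20.2] rel tcp tool y,z 21.2 -20.8
stopL [568.4 -56.4] rel tcp tool y,z -18.9 11.1
stopR [564.3 -19.7] rel tcp tool y,z 18.1 11.1
plL [472.1 -98. ] rel tcp tool y,z -49.5 -89.2
plR [461.2  -1.4] rel tcp tool y,z 47.7 -89.4
spTopL [548.2 -61.6] rel tcp tool y,z -21.7 -9.6
spTopR [543.1 -17.3] rel tcp tool y,z 22.8 -9.7
spBotL [549.5 -64.6] rel tcp tool y,z -24.9 -8.6
spBotR [543.7 -13.3] rel tcp tool y,z 26.8 -8.7
```

The row-266 edge is the stop's foot (z=12; its width then checks at 44 mm). That puts the gap at 46 mm, with its middle +2.5 mm in tool z and -1 mm in y. Lower.

Call:
{"name": "apply_moves", "arguments": {
  "series": [
    [1, [0, -0.1, 0.25], 0],
    [1, [3, -0.1, 0.25], 0],
    [1, [6, -0.1, 0.25], 0],
    [1, [8.5, -0.1, 0.25], 0],
    [1, [10, -0.1, 0.25], 0],
    [1, [10.6, -0.1, 0.25], 0],
    [1, [11, -0.1, 0.25], 0],
    [1, [11, -0.1, 0.25], 0],
    [1, [11, -0.1, 0.25], 0]
  ]
}}

```text
t: 6.45
eef_pos: [557.8, -40.6, 210.3]
tcp_rot: [-0.189, 1.57, -0.079]
ft_force: [0.1, -0.8, -2.9]
opening: 0.484
```

Call:
{"name": "apply_moves", "arguments": {
  "series": [
    [1, [0.1, 0, 0], 0],
    [1, [0.15, 0, 0], 0],
    [1, [0.15, 0, 0], 0],
    [1, [0.15, 0, 0], 0]
  ]
}}

```text
t: 6.95
eef_pos: [557.7, -40.6, 208.7]
tcp_rot: [-0.163, 1.57, -0.053]
ft_force: [-1.0, 0.6, 5.4]
opening: 0.483
```

```bash
python3 snap.py s2 side; python3 -c "
from h import *
cv2.imwrite('pics/s2c.png',crop(pickle.load(open('s2.pkl','rb')),270,200,140,105,5))"
```

```text
6.95 [557.7 -40.6 208.7] [-0.99  0.61  5.39] 0.4829544828057401
[[ 0.001 -0.11   0.994]
 [-0.     0.994  0.11 ]
 [-1.    -0.     0.001]]
{'fx': 499.9637458823439, 'fy': 499.9637458823439, 'cx': 319.9494561899381, 'cy': 231.8516947691219, 'position': array([ 291.33892191, -709.31320891,  635.23272822]), 'orientation': array([-2.21918278, -0.01535752, -0.32573234])}
```

View pics/s2c.png

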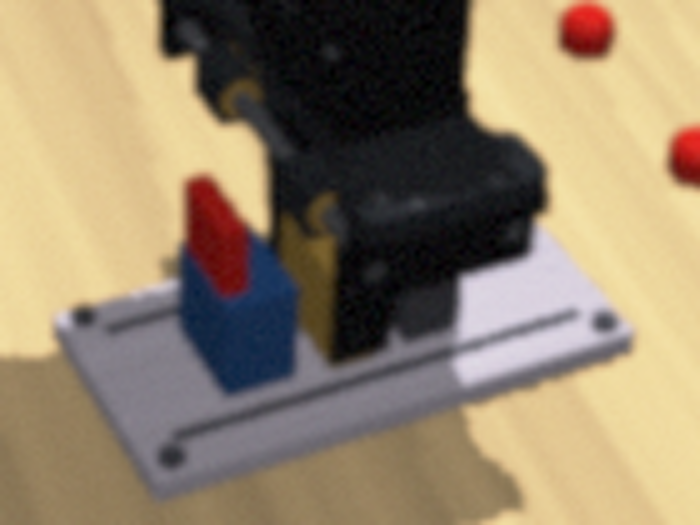

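It's seated upright in the gap with both sides clear, and the contact force is about 8 N. Release, rise, close the fingers and come down behind the jaw.

Call:
{"name": "apply_moves", "arguments": {
  "series": [
    [-1, [0, 0, 0], 0],
    [-1, [0, 0, 0], 0],
    [-1, [0, 0, 0], 0],
    [-1, [0, 0, 0], 0],
    [-1, [-2, 0, 0], 0],
    [-1, [-6, 0, 0], 0],
    [-1, [-9.5, 0, 0], 0],
    [1, [-9.5, 0, -4], 0],
    [1, [-9.5, 0, -8], 0],
    [1, [-9.5, 0, -8], 0],
    [1, [-9.5, 0, -8], 0],
    [1, [-9.5, 0, -8], 0],
    [1, [-9.5, 0, -8], 0],
    [1, [-6, 0, -8], 0],
    [1, [-3, 0, -8], 0],
    [1, [-1.1, 0, -8], 0],
    [1, [-1.1, 0, -8], 0],
    [1, [-1.1, 0, -8], 0]
  ]
}}

```text
t: 9.25
eef_pos: [478.4, -49.3, 219.7]
tcp_rot: [-0.179, 1.57, -0.069]
ft_force: [-0.4, -0.4, -0.5]
opening: 0.005
```

```bash
python3 snap.py s3 side; python3 -c "
from h import *
cv2.imwrite('pics/s3c.png',crop(pickle.load(open('s3.pkl','rb')),270,200,140,105,5))"
```

```text
9.25 [478.4 -49.3 219.7] [-0.35 -0.43 -0.46] 0.004726987000031352
[[ 0.001 -0.11   0.994]
 [-0.     0.994  0.11 ]
 [-1.    -0.     0.001]]
{'fx': 499.9637458823439, 'fy': 499.9637458823439, 'cx': 319.9494561899381, 'cy': 231.8516947691219, 'position': array([ 291.33892191, -709.31320891,  635.23272822]), 'orientation': array([-2.21918278, -0.01535752, -0.32573234])}
```

View pics/s3c.png

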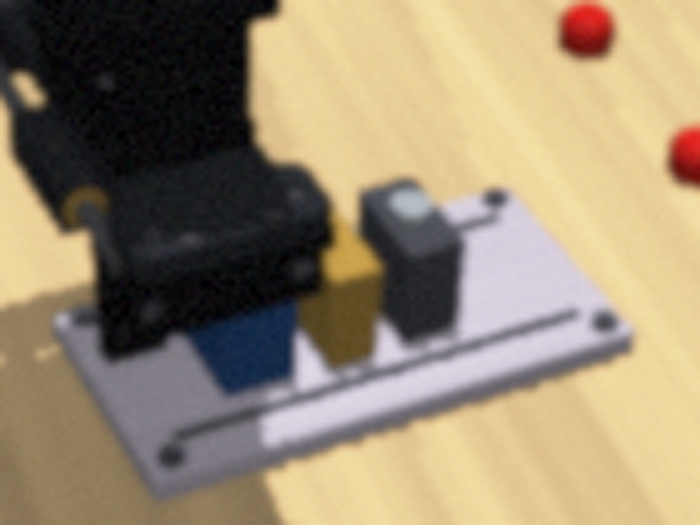

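The spacer stands square in the gap and the jaw is untouched. Push slowly, expecting snug at about +43 mm.

Call:
{"name": "apply_moves", "arguments": {
  "series": [
    [1, [0, 0, 0.8], 0],
    [1, [0, 0, 1.3], 0],
    [1, [0, 0, 1.7], 0],
    [1, [0, 0, 2.0], 0],
    [1, [0, 0, 2.3], 0],
    [1, [0, 0, 2.6], 0],
    [1, [0, 0, 2.9], 0],
    [1, [0, 0, 3.2], 0],
    [1, [0, 0, 3.5], 0],
    [1, [0, 0, 3.7], 0],
    [1, [0, 0, 3.7], 0],
    [1, [0, 0, 3.7], 0]
  ]
}}

```text
t: 10.8
eef_pos: [515.1, -45.3, 219.1]
tcp_rot: [-0.082, 1.57, 0.028]
ft_force: [-1.5, 0.7, 0.4]
opening: 0.005
```

Call:
{"name": "apply_moves", "arguments": {
  "series": [
    [1, [0, 0, 0.1], 0],
    [1, [0, 0, 0.2], 0],
    [1, [0, 0, 0.3], 0],
    [1, [0, 0, 0.4], 0],
    [1, [0, 0, 0.4], 0]
  ]
}}

```text
t: 11.42
eef_pos: [518.4, -45.0, 219.2]
tcp_rot: [2.924, 1.569, 3.034]
ft_force: [-8.6, -3.0, 3.3]
opening: 0.005
```

Call:
{"name": "apply_moves", "arguments": {
  "series": [
    [1, [0, 0, 0.05], 0],
    [1, [0, 0, 0.1], 0],
    [1, [0, 0, 0.1], 0],
    [1, [0, 0, 0.1], 0]
  ]
}}

```text
t: 11.92
eef_pos: [518.7, -45.0, 219.2]
tcp_rot: [2.931, 1.567, 3.041]
ft_force: [-14.1, -5.1, 8.9]
opening: 0.003
```

```bash
python3 snap.py s4 side|head -1; python3 snap.py t4 top|head -1; python3 -c "
from h import *
a=crop(pickle.load(open('s4.pkl','rb')),290,215,80,100,5);b=crop(pickle.load(open('t4.pkl','rb')),290,165,80,100,5)
cv2.imwrite('pics/s4c.png',np.hstack([a,b]))"
```

```text
11.925 [518.7 -45.  219.2] [-14.12  -5.13   8.9 ] 0.0030408385590603272
11.975 [518.7 -45.  219.2] [-14.49  -5.09   8.22] -0.0001640436087429551
```

View pics/s4c.png

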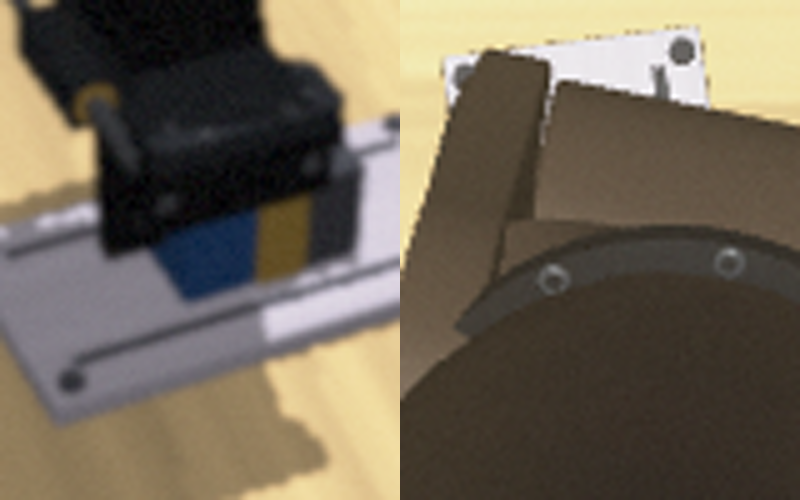

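Jaw, spacer and stop appear in contact, with about 15 N resisted. A touch more to confirm it's stiff, then straight back, and up.

Call:
{"name": "apply_moves", "arguments": {
  "series": [
    [1, [0, 0, 0.05], 0],
    [1, [0, 0, 0.1], 0],
    [1, [0, 0, 0.1], 0]
  ]
}}

```text
t: 12.4
eef_pos: [519.0, -44.9, 219.2]
tcp_rot: [2.941, 1.565, 3.051]
ft_force: [-20.0, -8.4, 12.4]
opening: 0.004
```

Call:
{"name": "apply_moves", "arguments": {
  "series": [
    [1, [0, 0, -0.5], 0],
    [1, [0, 0, -2], 0],
    [1, [0, 0, -4], 0],
    [1, [0, 0, -4], 0],
    [1, [-5, 0, -4], 0],
    [1, [-10, 0, -5], 0],
    [1, [-12, 0, -10], 0],
    [1, [-12, 0, -10], 0],
    [1, [-12, 0, -10], 0]
  ]
}}

```text
t: 13.52
eef_pos: [422.2, -55.8, 339.5]
tcp_rot: [-0.309, 1.569, -0.199]
ft_force: [0.2, -0.5, -0.1]
opening: 0.003
```

```bash
python3 snap.py s5 side|head -1; python3 snap.py w5 wrist|head -1; python3 -c "
from h import *
a=crop(pickle.load(open('s5.pkl','rb')),290,215,80,100,5);b=crop(pickle.load(open('w5.pkl','rb')),220,150,200,250,2)
cv2.imwrite('pics/s5c.png',np.hstack([a,b]))"
```

```text
13.525 [422.2 -55.8 339.5] [ 0.22 -0.5  -0.11] 0.0032538644610341522
13.575 [422.4 -55.7 339.1] [ 0.18 -0.09 -0.62] 0.0040991547064022586
```

View pics/s5c.png

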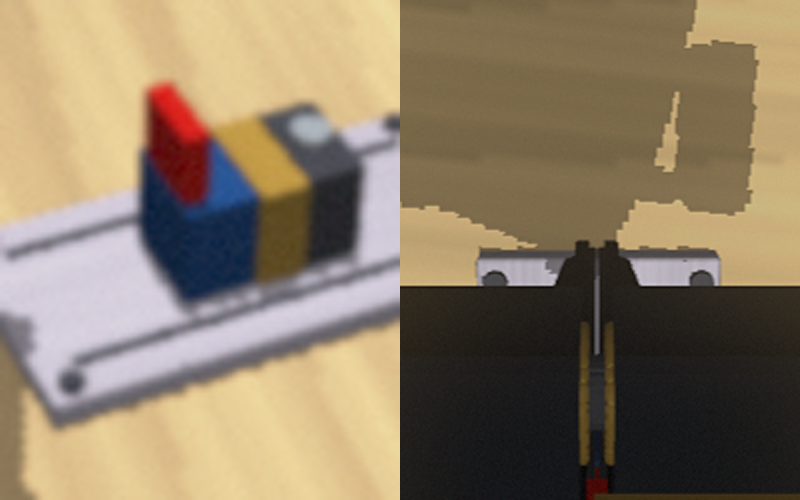

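The side view shows jaw, spacer and stop tight together with no visible gaps. The spacer is upright, flush and central, and the robot is clear.

```bash
python3 -c "
from cell import job;print(job.job_done())"
```

```text
the job is handed in; nothing more can be done
None
```

The clamp gap is taken up with one brass spacer and the jaw is pushed up snug; I handed the job in at about 13.6 s of the 61 s allowed.

- **Spacer count:** I measured the gap at about 45 mm from the top camera and 46 mm from the wrist camera. That is under 56 mm, so one spacer was enough.
- **Placing:** I gripped the left-hand spacer across its width. I turned it to match the clamp's 6.4° yaw, stood it in the middle of the gap, and released it.
- **Pushing up:** With the fingers closed behind the jaw, I pushed until it stopped giving. The horizontal push rose to about 22 N while the last 1 mm commanded moved it only 0.3 mm. I then backed off straight and lifted clear.
- **Last checks:** The side view shows jaw, spacer and stop touching with no visible gap, and the spacer upright and central. The wrist force was back to about zero.
- **Checks that gave nothing:** The arm hid the clamp in the top view taken while pushing, and the gripper hid it in the final wrist view. The final look therefore rests on the side view and the push force.

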